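# Press the terrine with the T-handle from the rack

### The job

Press the terrine: lift the T-handle up and off the bracket where it hangs, fit its square socket fully down over the square top end of the press's screw, and then wind it clockwise (seen from above), a bit more than one full turn, until the plate is right down and the screw stops. Leave the handle sitting straight on the screw, and leave the meat mallet hanging and the other things on the table where they are.

Things in the scene. Friction and masses are not known exactly. Their poses are not given: they have to be found in the camera images.
- t_handle: T-shaped steel handle hanging upright on the rack. Origin: middle of the socket's lower rim; z up, y along the crossbar. Block 30x30 mm, z 0 to 62, with a square hole open below, 17x17 mm (sides along x and y), 42 mm deep. Crossbar 12 mm thick at z = 52, y -68 to +68, an 18 mm black ball at each end. On top a round grip, diameter 28 mm, z 62 to 90. About 0.35 kg.
- rack: Fixed steel rack, base 120x280 mm; rail along its y at x = +45, 200 mm high. Two forks at y = +75 and -75 point to -x: each two 8 mm prongs 48 mm apart, top side 204 mm high, tips turned up 16 mm at x = -47. The handle's crossbar (or the mallet's head) lies across the prongs near x = -9, the rest hangs between them. Nothing of it is higher than 222 mm. Origin: under the base's centre.
- hanger_left (a point): Middle between the prongs of the bracket at the rack's +y side, at the height of their top side, where a hung thing rests; axes as the rack's.
- hanger_right (a point): The same for the bracket at the rack's -y side. Which of the two brackets holds the handle varies.
- mallet: Meat mallet hanging on the other bracket: square aluminium head 46x78x46 mm (with teeth 86 mm long, along its y) lying on the prongs, handle hanging down, lower end 138 mm under the origin. Origin: centre of the head.
- press: Fixed steel terrine press: base 225x196 mm, two posts at y = +-82 mm, crossbeam 42 mm wide along y, top at 146 mm (nuts on it to 158 mm). A pan with the terrine stands in it under the pressure plate. Origin: centre of the base's underside; the screw's axis is the origin's z axis.
- square_end (a point): Centre of the top face of the screw's square end; moves and turns with the screw. Square 14x14 mm, sides along this point's x and y, 36 mm tall (top 6 mm stepped narrower as a lead-in), on a round shoulder 38 mm wide on which the seated socket rests: then the handle's origin lies 36 mm below this point.
- press_screw (a joint): Turn of the screw, rad; grows clockwise seen from above, and lowers plate and screw by 2.5 mm per rad. Starts between 0 and 0.7; the screw stops at 7.2, plate right down. Turns stiffly, 0.1 N m.
- ramekin: White sauce cup, 70 mm wide, 42 mm high, a bystander; origin under its centre.
- shaker: Steel shaker, 52 mm wide, 88 mm high, a bystander; origin under its centre.
- ring_mould: Steel ring mould, 64 mm wide, 50 mm high, a bystander; origin under its centre.
There are look-alikes about, which are no part of the job. Leave any pink look-alike of the t_handle alone.

How it is judged:
On the way, in this order (a step that is already met when the one before it is completed fails the run):
1. the T-handle is lifted clear of its bracket (25 mm above where it hung, not touching the rack) (height (world z) of t_handle above 0.183 m and contact force between t_handle and rack below 0.1 N), for 0.1 s.
2. its socket is fully down on the screw's square end (5 mm), while the screw is not yet wound (joint under 1.6) (horizontal distance between t_handle and square_end below 0.005 m and z of t_handle in the frame of square_end below -0.031 m and angle between t_handle's own z axis and vertical below 0.12 rad and value of joint press_screw below 1.6 rad), for 0.2 s.
3. the screw is wound down to its stop (joint over 7.0 of 7.2) (value of joint press_screw above 7 rad), for 0.1 s.
At the end, for the whole second after the job is handed in: The screw is at its stop (over 7.0 rad); the handle's socket sits on its square end (within 5 mm of fully down, 6 mm of the axis, leaning under 0.15 rad), still; the mallet hangs, and ramekin, shaker and ring mould stand, within 40 mm of where they were (value of joint press_screw above 7 rad and horizontal distance between t_handle and square_end below 0.006 m and z of t_handle in the frame of square_end below -0.031 m and angle between t_handle's own z axis and vertical below 0.15 rad and linear speed of t_handle below 0.02 m/s and distance of each of mallet, ramekin, shaker, ring_mould from where it was at the start of the episode below 0.04 m); the robot touches nothing.
It fails at once if the mallet is knocked off its bracket (moved more than 60 mm) (distance of mallet from where it was at the start of the episode above 0.06 m).
It fails at once if a bystander is moved by more than 40 mm (distance of any of ramekin, shaker, ring_mould from where it was at the start of the episode above 0.04 m).
It also fails if it takes over 72 s, if anything falls off the work surface, if the arm or the gripper's body presses on something with over 40 N, if the wrist force passes 120 N, or if a joint passes its speed limit or range.

### The arm

A 7-joint arm with a two-finger parallel gripper is mounted at the origin on a cart in front of the work surface, level with it; the furniture and walls round the work are solid. World frame = base frame: x ahead of the robot, y to its left, z up, the work surface at z = 0. Lengths are in m, angles in rad, forces in N, time in s.
With the tool pointing down it reaches from about 0.4 to 0.875 m from the base axis. Payload 19.3 kg.
Tool frame: the origin (TCP) lies at the very end of the fingers, on their centre line; the grasp point (between the pads) lies 19 mm behind it (r.grip_depth is the z of the grasp point in the tool frame, in m); z points along the fingers, y is the line along which they close (so a half turn about z gives the same grasp; the last joint's range is limited). The gripper opens to 85 mm and grips with 20 to 120 N. Pads are 22 mm wide; open, the fingers measure 114 mm over their backs; the gripper's body (76 mm by 85 mm) begins 54 mm behind the grasp point. The pads swing forward as they close: fully open they stand 13 mm farther back than shut.
Start: joints at [1.167, 0.521, -0.036, 1.599, 0.021, 1.021, -0.113], TCP at [0.205, -0.591, 0.231] pointing down, gripper open.
Joint ranges: [-2.91, 2.91], [-0.3, 2.13], [-1.5, 1.42], [0.17, 2.43], [-1.26, 4.41], [0.16, 1.93], [-2.52, 2.52]. Speed limits (rad/s): [1.89, 1.89, 2.39, 2.39, 3.01, 3.01, 3.01].

### API

Orientations are given as a unit quaternion [w, x, y, z].
In Python, from rig import r, camera, get_calibration gives the robot as it stands. The module is installed in compiled form; this text tells all that it offers.
- The arm moves only by the tool jog_arm, never from a script. Its argument "targets" is a list of rows, each a list of 7 numbers: the turn, a rotation vector about the tool's x, y, z in units of 30 degrees (1.0 is 30 degrees), then the shift along the tool's x, y, z in units of 100 mm (1.0 is 100 mm), then the opening, from -1 (shut) to 1 (fully open). In form: [[wx, wy, wz, tx, ty, tz, claw], ...]. A call has 1 to 5 rows; each row shifts and turns the commanded pose from where the row before left it, along the tool's axes as they then stand; what a row does not reach is not made up. A row lasts 1/12 s, in which the tool goes at most 41.7 mm and 7.16 degrees, less where a joint would pass 70% of its speed; a pose out of reach is approached as far as the arm can. A call with a number of a shift or a turn outside -1 to 1 is refused whole. A call with a gripper value outside its range is refused whole. The fingers move at their own pace and stop on an object; "squeeze" is the grip in N (left out, the last holds). Time passes only in rows, so rows that do not move let the fingers close. It gives the time, the measured TCP pose, the force, the opening and the grip force at its end, in the units of the state.
- r.get_obs(): the state, without advancing time (a new reading comes with each control period).
- camera(name): name is "scene" or "top"; returns the picture (400x640x3 uint8, blue, green, red); there is no depth.
- get_calibration(name): a dict with "fx", "fy", "cx", "cy" (pixels), "rvec" (rotation vector, rad) and "tvec" (3), from world to camera coordinates, as OpenCV has them. Camera axes: x right, y down, z forward; pixel columns grow to the right and rows downward; lengths in m; the calibration is good to about 2 mm. A picture is of the moment at which its call begins. get_calibration takes no time and is no camera call.
- r.close_job(): hands the job in; it is judged then, once.
The state is a dict: "clock": time; "joint_pos": joint angles; "joint_velocities": joint speeds; "joint_torque": joint torques, N m; "tool_pos": TCP position; "tcp_rot": TCP orientation; "wrist_force": force on the tool from outside, world axes, zero at the start; "torque": the same for the moment, N m; "grip_width": opening from 0.0 (shut) to 1.0 (fully open); "gripper_force": force on a finger pad.
Only numpy, scipy, OpenCV 4.12 (cv2) and the standard library are available. Lean on these libraries where they do the work, as an engineer would, in place of code of your own. Each camera call takes 0.05 s, during which the arm holds its last target. There are 200 camera calls.

## Working session

There is one attempt and no reset: what is moved stays moved. The work goes in short steps, Python scripts to look and compute and a tool call to move; the robot and the scene stay as the last step left them, time stands still between calls to the robot, and variables do not carry over. Pictures are saved under pics/ and viewed, at most 12 in all, crops included, and the job is handed in when it is done.

Besides the shell and the picture viewer there is one more tool, called after "Call:" in YAML: its name, and indented under it one key for each argument. jog_arm: Moves the arm, as the interface text tells. Its arguments: {"type":"object","properties":{"targets":{"type":"array","items":{"type":"array","items":{"type":"number"}}},"squeeze":{"type":"number"}},"required":["targets"]}

```bash
mkdir -p pics; python3 - <<'E'
from rig import r,camera,get_calibration
import cv2
for n in("scene","top"):
    cv2.imwrite(f"pics/{n}0.png",camera(n)); print(n,get_calibration(n))
o=r.get_obs();print(o, r.grip_depth)
E
```

```text
scene {'fx': 398.60515234516146, 'fy': 398.60515234516146, 'cx': 319.15441612136124, 'cy': 192.8907669090407, 'rvec': array([ 1.03155715, -1.99613017,  1.33063625]), 'tvec': array([0.61092604, 0.26338215, 1.25972249])}
top {'fx': 399.6234959785194, 'fy': 399.6234959785194, 'cx': 317.1669106663609, 'cy': 195.75929668962826, 'rvec': array([ 2.111158  , -2.13131328,  0.15164606]), 'tvec': array([0.37627226, 0.59837541, 1.19230413])}
{'clock': 0.1, 'joint_pos': array([ 1.16679595,  0.52195815, -0.0363417 ,  1.59994312,  0.02122551,
        1.02110368, -0.11281401]), 'joint_velocities': array([ 0.00094031, -0.00225321,  0.00069792, -0.00058417,  0.00076472,
        0.00160248,  0.00021057]), 'joint_torque': array([ 4.38135612e-03, -9.28485775e+01,  1.98376983e+00, -3.70526111e+01,
        1.80703547e-02,  5.46243740e-03,  7.51444099e-05]), 'tool_pos': array([ 0.20464298, -0.59022877,  0.23078363]), 'tcp_rot': array([-4.97145996e-04,  9.86104286e-01,  1.66126680e-01, -1.27570831e-04]), 'wrist_force': array([-0.39815405, -0.5961694 , -0.36772481]), 'torque': array([-0.00407841,  0.04748071, -0.02633207]), 'gripper_force': 0.0, 'grip_width': 0.9973018741900764} -0.0187
```

View pics/scene0.png

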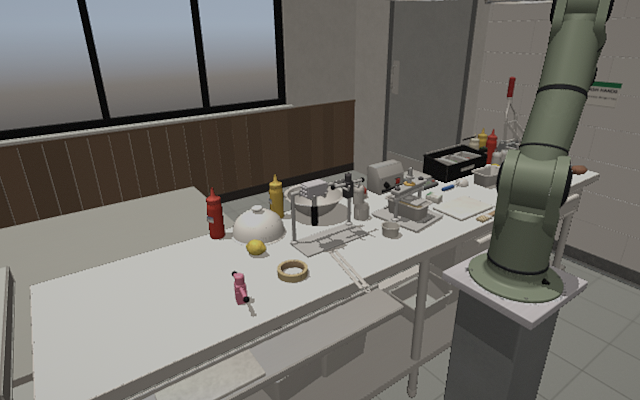

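View pics/top0.png

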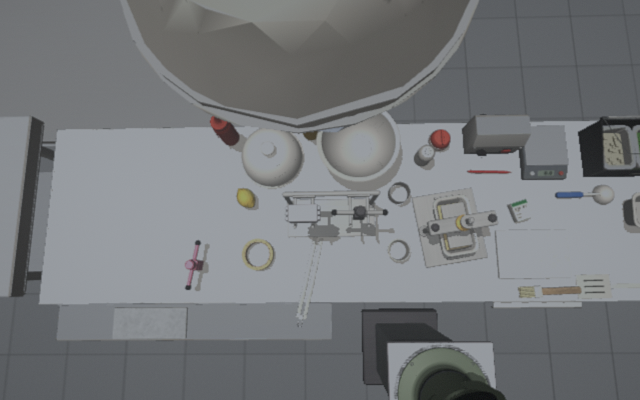

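Top view: the rack is at (333,210), with the mallet on the left fork at (302,211) and the dark T-handle on the right fork at (360,212). The press is at (460,222) and the ramekin, ring and shaker are near (399,250), (399,193) and (426,155).
What could be taken for the handle: the steel/black T at top (360,212) / scene (350,186), or the pink T at top (193,265) / scene (240,288). The pink one is the look-alike, so I choose the one on the rack. I'll check it in a close crop.

```bash
python3 - <<'E'
import cv2,numpy as np
a=cv2.imread("pics/top0.png")[165:285,270:520]; b=cv2.imread("pics/scene0.png")[150:260,280:450]
cv2.imwrite("pics/c1.png",cv2.resize(a,None,fx=3.2,fy=3.2,interpolation=cv2.INTER_CUBIC))
cv2.imwrite("pics/c2.png",cv2.resize(b,None,fx=4.5,fy=4.5,interpolation=cv2.INTER_CUBIC))
E
```

```text
(no output)
```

View pics/c1.png

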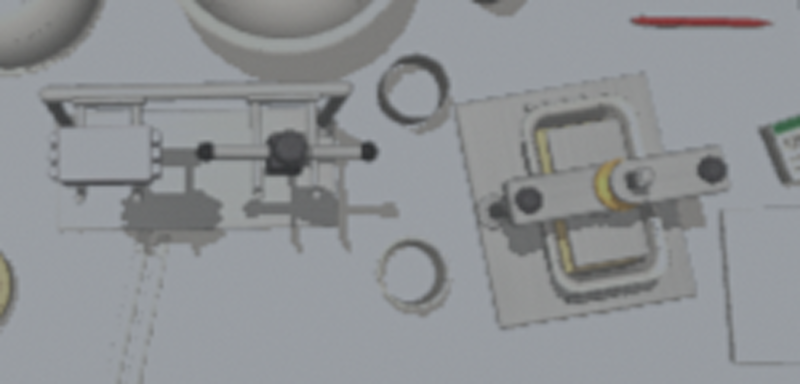

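View pics/c2.png

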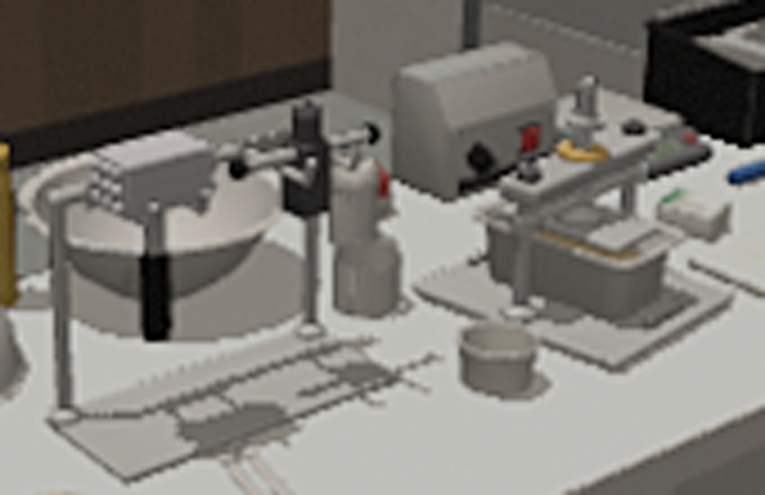

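The crops confirm it: a steel crossbar with black balls at c1 (206,151) and (368,151) and a dark grip at (290,150), hanging on the right fork. The screw's square top is at c1 (640,180) and c2 (587,80). Next I measure.

```bash
cat > h.py <<'E'
import numpy as np,cv2
from rig import r,camera,get_calibration
def cal(n):
    c=get_calibration(n); R=cv2.Rodrigues(c["rvec"])[0]
    K=np.array([[c["fx"],0,c["cx"]],[0,c["fy"],c["cy"]],[0,0,1]]); return K,R,np.array(c["tvec"])
def ray(n,u,v):
    K,R,t=cal(n); return -R.T@t, R.T@np.linalg.inv(K)@[u,v,1]
def plane(n,u,v,z):
    c,d=ray(n,u,v); return c+d*(z-c[2])/d[2]
def tri(u1,u2):
    Ps=[K@np.c_[R,t] for K,R,t in (cal("top"),cal("scene"))]
    X=cv2.triangulatePoints(*Ps,np.array(u1,float),np.array(u2,float)).ravel(); return X[:3]/X[3]
def px(n,X):
    K,R,t=cal(n); p=K@(R@np.array(X)+t); return p[:2]/p[2]
def dark(img,box,th):  # centroids of dark blobs in box u0,v0,u1,v1
    u0,v0,u1,v1=box; m=(img[v0:v1,u0:u1].max(2)<th).astype('uint8')
    n,_,s,c=cv2.connectedComponentsWithStats(m)
    return [(np.round(c[i]+[u0,v0],2).tolist(),int(s[i,4])) for i in range(1,n) if s[i,4]>3]
E
python3 - <<'E'
from h import *
t=cv2.imread("pics/top0.png");s=cv2.imread("pics/scene0.png")
print("top handle",dark(t,(328,203,395,220),75)); print("nuts",dark(t,(425,210,505,235),80))
print("scene handle",dark(s,(325,165,370,200),50))
f=lambda p:np.round(p,4)
a,b=plane("top",334.4,212.2,.21),plane("top",385,212.2,.21); print("balls",f(a),f(b))
print("grip",f(plane("top",360.6,211.9,.248)))
n1,n2=plane("top",435.3,227.2,.158),plane("top",492.2,218.1,.158); print("nuts",f(n1),f(n2),f((n1+n2)/2),np.degrees(np.arctan2(*(n1-n2)[:2])))
print("screw",f(tri((470,221.3),(410.4,167.8))))
print("rampx", f(plane("top",399,250,.042)),f(plane("top",426,155,.088)))
T=cv2.resize(t[208:236,448:488],None,fx=14,fy=14,interpolation=cv2.INTER_CUBIC)
S=cv2.resize(s[160:188,395:425],None,fx=14,fy=14,interpolation=cv2.INTER_CUBIC)
S=cv2.resize(S,(235,392)) if 0 else S[:, :240]
cv2.imwrite("pics/sq.png",cv2.convertScaleAbs(np.hstack([T,S]),alpha=1.5,beta=-60))
E
```

```text
top handle [([333.58, 212.11], 19), ([358.39, 215.41], 66), ([384.42, 212.11], 19)]
nuts [([491.92, 217.76], 38), ([466.75, 221.5], 8), ([434.91, 227.42], 33), ([426.23, 230.77], 13)]
scene handle [([337.6, 169.42], 196), ([347.99, 187.68], 138), ([362.5, 179.33], 6), ([332.4, 187.07], 15)]
balls [0.5299 0.3202 0.21  ] [0.5284 0.1838 0.21  ]
grip [0.5251 0.2526 0.248 ]
nuts [0.4912 0.0374 0.158 ] [ 0.5152 -0.1224  0.158 ] [ 0.5032 -0.0425  0.158 ] -8.541993978125806
screw [ 0.4982 -0.0416  0.2173]
rampx [0.4324 0.1209 0.042 ] [0.7195 0.0344 0.088 ]
```

View pics/sq.png

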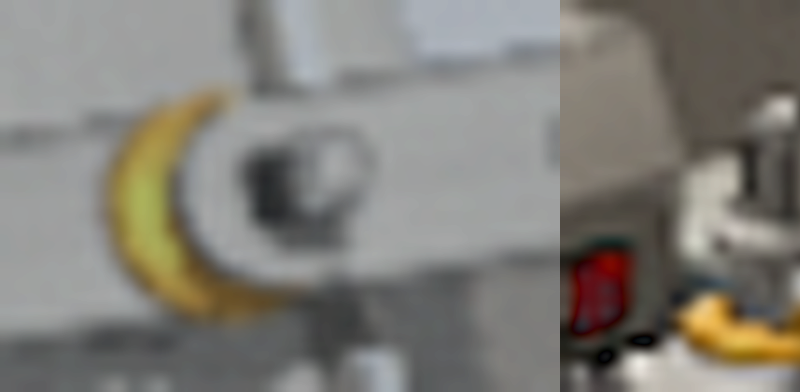

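The screw's square shows in the left part at sq (335,170), which is top pixel (471.4,219.6). Its yaw is only roughly readable. Now I plan the approach arc.

```bash
cat >> h.py <<'E'
def pose():
    o=r.get_obs(); w,x,y,z=o["tcp_rot"]; p=np.array(o["tool_pos"])
    return p,np.degrees(2*np.arctan2(y,x)),o
def rows(goal,n,dpsi,polar=False,claw=1,start=None):
    """shift to goal xyz, tool-x heading changes by dpsi deg (ccw +), in n rows"""
    p,psi,o=pose() if start is None else (*start,None); g=np.array(goal,float); s=np.linspace(0,1,n+1)[:,None]
    if polar:
        c=lambda q:np.array([np.hypot(q[0],q[1]),np.arctan2(q[1],q[0]),q[2]])
        q=c(p)+(c(g)-c(p))*s; P=np.c_[q[:,0]*np.cos(q[:,1]),q[:,0]*np.sin(q[:,1]),q[:,2]]
    else: P=p+(g-p)*s
    out=[]
    for i in range(n):
        a=np.radians(psi+dpsi*i/n); d=(P[i+1]-P[i])*10
        out.append([0,0,round(-dpsi/n/30,3),round(d[0]*np.cos(a)+d[1]*np.sin(a),2),round(d[0]*np.sin(a)-d[1]*np.cos(a),2),round(-d[2],2),claw])
    for i in range(0,n,5): print(str(out[i:i+5]).replace(' ',''))
def st():
    p,psi,o=pose(); w,x,y,z=o["tcp_rot"]
    print("t%.2f"%o["clock"],"p",np.round(p,4),"psi %.2f"%psi,"tilt",np.round([w,z],4),"q",np.round(o["joint_pos"],2),"F",np.round(o["wrist_force"],1),"T",np.round(o["torque"],2),"grip %.3f %.1f"%(o["grip_width"],o["gripper_force"]))
E
python3 - <<'E'
from h import *
st(); rows((.529,.252,.32),30,205,True)
print(tri((470.9,219.1),(410,167)), tri((471.4,219.6),(410.4,167.5)))
for z in(.19,.2,.21,.22): print(z,np.round(plane("top",471.2,219.4,z),4))
n1,n2=plane("top",434.91,227.42,.158),plane("top",491.92,217.76,.158);print((n1+n2)/2,np.linalg.norm(n1-n2))
print("top cam",ray("top",0,0)[0])
t=cv2.imread("pics/top0.png");s=cv2.imread("pics/scene0.png")
T=cv2.resize(t[212:230,458:480],None,fx=20,fy=20,interpolation=cv2.INTER_LANCZOS4)
S=cv2.resize(s[162:180,402:420],None,fx=20,fy=20,interpolation=cv2.INTER_LANCZOS4)
cv2.imwrite("pics/sq2.png",np.hstack([T,S]))
E
```

```text
t0.10 p [ 0.2046 -0.5902  0.2308] psi 19.13 tilt [-0.0005 -0.0001] q [ 1.17  0.52 -0.04  1.6   0.02  1.02 -0.11] F [-0.4 -0.6 -0.4] T [-0.    0.05 -0.03] grip 0.997 0.0
[[0,0,-0.228,np.float64(0.35),np.float64(-0.02),np.float64(-0.03),1],[0,0,-0.228,np.float64(0.35),np.float64(-0.0),np.float64(-0.03),1],[0,0,-0.228,np.float64(0.35),np.float64(0.02),np.float64(-0.03),1],[0,0,-0.228,np.float64(0.35),np.float64(0.04),np.float64(-0.03),1],[0,0,-0.228,np.float64(0.34),np.float64(0.06),np.float64(-0.03),1]]
[[0,0,-0.228,np.float64(0.34),np.float64(0.09),np.float64(-0.03),1],[0,0,-0.228,np.float64(0.33),np.float64(0.11),np.float64(-0.03),1],[0,0,-0.228,np.float64(0.32),np.float64(0.13),np.float64(-0.03),1],[0,0,-0.228,np.float64(0.31),np.float64(0.15),np.float64(-0.03),1],[0,0,-0.228,np.float64(0.3),np.float64(0.17),np.float64(-0.03),1]]
[[0,0,-0.228,np.float64(0.29),np.float64(0.18),np.float64(-0.03),1],[0,0,-0.228,np.float64(0.28),np.float64(0.2),np.float64(-0.03),1],[0,0,-0.228,np.float64(0.26),np.float64(0.22),np.float64(-0.03),1],[0,0,-0.228,np.float64(0.25),np.float64(0.23),np.float64
[... 687 characters left out ...]
0.228,np.float64(0.04),np.float64(0.33),np.float64(-0.03),1]]
[[0,0,-0.228,np.float64(0.02),np.float64(0.33),np.float64(-0.03),1],[0,0,-0.228,np.float64(-0.0),np.float64(0.33),np.float64(-0.03),1],[0,0,-0.228,np.float64(-0.02),np.float64(0.33),np.float64(-0.03),1],[0,0,-0.228,np.float64(-0.04),np.float64(0.33),np.float64(-0.03),1],[0,0,-0.228,np.float64(-0.06),np.float64(0.32),np.float64(-0.03),1]]
[ 0.50356487 -0.04426132  0.2186467 ] [ 0.50261385 -0.04609951  0.2164611 ]
0.19 [ 0.5087 -0.0524  0.19  ]
0.2 [ 0.5076 -0.0488  0.2   ]
0.21 [ 0.5066 -0.0452  0.21  ]
0.22 [ 0.5055 -0.0417  0.22  ]
[ 0.50333704 -0.04158187  0.158     ] 0.1621696483085708
top cam [0.39209674 0.33902765 1.28551293]
```

View pics/sq2.png

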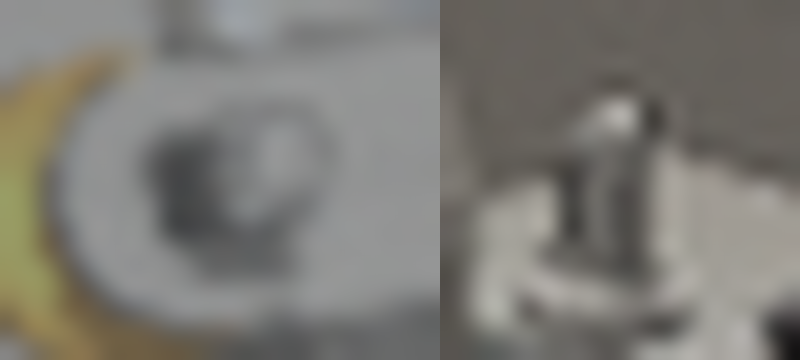

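The square's dark left face leans slightly counter-clockwise, suggesting a yaw near 0 to +8°. The socket tolerates about ±14°, so I'll try near +2° first and search clockwise under light pressure if it doesn't drop.

Call:
jog_arm:
  targets:
    - [0,0,-0.228,0.35,-0.02,-0.06,1]
    - [0,0,-0.228,0.35,0,-0.06,1]
    - [0,0,-0.228,0.35,0.02,-0.06,1]
    - [0,0,-0.228,0.35,0.04,-0.06,1]
    - [0,0,-0.228,0.34,0.06,-0.06,1]

```text
clock: 0.52
tool_pos: [0.3578, -0.5036, 0.2613]
tcp_rot: [-0.0, 0.892, 0.451, -0.0]
wrist_force: [-0.9, -0.9, 0.4]
grip_width: 1.004
gripper_force: 0.0
```

Call:
jog_arm:
  targets:
    - [0,0,-0.228,0.34,0.09,-0.06,1]
    - [0,0,-0.228,0.33,0.11,-0.06,1]
    - [0,0,-0.228,0.32,0.13,-0.06,1]
    - [0,0,-0.228,0.31,0.15,-0.06,1]
    - [0,0,-0.228,0.3,0.17,-0.06,1]

```text
clock: 0.93
tool_pos: [0.48, -0.3816, 0.2913]
tcp_rot: [-0.0, 0.72, 0.694, -0.0]
wrist_force: [0.8, 0.1, 0.6]
grip_width: 1.001
gripper_force: 0.0
```

Call:
jog_arm:
  targets:
    - [0,0,-0.228,0.29,0.18,-0.06,1]
    - [0,0,-0.228,0.28,0.2,-0.06,1]
    - [0,0,-0.228,0.26,0.22,-0.06,1]
    - [0,0,-0.228,0.25,0.23,-0.06,1]
    - [0,0,-0.228,0.23,0.25,-0.06,1]

```text
clock: 1.35
tool_pos: [0.5602, -0.2317, 0.3213]
tcp_rot: [-0.0, 0.484, 0.875, -0.0]
wrist_force: [-0.1, 0.4, -0.2]
grip_width: 1.001
gripper_force: 0.0
```

```bash
sed -i 's/round(d\[0\]\*np.cos(a)+d\[1\]\*np.sin(a),2),round(d\[0\]\*np.sin(a)-d\[1\]\*np.cos(a),2),round(-d\[2\],2)/*[round(float(v),2) for v in (d[0]*np.cos(a)+d[1]*np.sin(a),d[0]*np.sin(a)-d[1]*np.cos(a),-d[2])]/' h.py; python3 -c "
from h import *
st();p,psi,o=pose();d=(224-psi)%360;print(d);rows((.529,.252,.32),15,d,True)"
```

```text
t1.35 p [ 0.5602 -0.2317  0.3213] psi 122.06 tilt [-0.0002 -0.    ] q [ 0.67  0.46 -0.56  1.52  0.25  1.24  0.64] F [-0.1  0.4 -0.2] T [-0.05  0.01 -0.01] grip 1.001 0.0
101.94210967802321
[[0,0,np.float64(-0.227),0.21,0.26,0.0,1],[0,0,np.float64(-0.227),0.2,0.27,0.0,1],[0,0,np.float64(-0.227),0.18,0.28,0.0,1],[0,0,np.float64(-0.227),0.16,0.29,0.0,1],[0,0,np.float64(-0.227),0.14,0.3,0.0,1]]
[[0,0,np.float64(-0.227),0.12,0.31,0.0,1],[0,0,np.float64(-0.227),0.1,0.32,0.0,1],[0,0,np.float64(-0.227),0.08,0.32,0.0,1],[0,0,np.float64(-0.227),0.06,0.33,0.0,1],[0,0,np.float64(-0.227),0.04,0.33,0.0,1]]
[[0,0,np.float64(-0.227),0.02,0.33,0.0,1],[0,0,np.float64(-0.227),-0.0,0.33,0.0,1],[0,0,np.float64(-0.227),-0.02,0.33,0.0,1],[0,0,np.float64(-0.227),-0.04,0.33,0.0,1],[0,0,np.float64(-0.227),-0.06,0.32,0.0,1]]
```

Call:
jog_arm:
  targets:
    - [0,0,-0.227,0.21,0.26,0,1]
    - [0,0,-0.227,0.2,0.27,0,1]
    - [0,0,-0.227,0.18,0.28,0,1]
    - [0,0,-0.227,0.16,0.29,0,1]
    - [0,0,-0.227,0.14,0.3,0,1]

```text
clock: 1.77
tool_pos: [0.595, -0.0695, 0.321]
tcp_rot: [-0.0, 0.207, 0.978, -0.0]
wrist_force: [0.9, 0.5, 0.0]
grip_width: 1.002
gripper_force: 0.0
```

Call:
jog_arm:
  targets:
    - [0,0,-0.227,0.12,0.31,0,1]
    - [0,0,-0.227,0.1,0.32,0,1]
    - [0,0,-0.227,0.08,0.32,0,1]
    - [0,0,-0.227,0.06,0.33,0,1]
    - [0,0,-0.227,0.04,0.33,0,1]

```text
clock: 2.18
tool_pos: [0.585, 0.0962, 0.321]
tcp_rot: [-0.0, -0.088, 0.996, 0.0]
wrist_force: [0.5, 0.3, -0.2]
grip_width: 1.001
gripper_force: 0.0
```

Call:
jog_arm:
  targets:
    - [0,0,-0.227,0.02,0.33,0,1]
    - [0,0,-0.227,0,0.33,0,1]
    - [0,0,-0.227,-0.02,0.33,0,1]
    - [0,0,-0.227,-0.04,0.33,0,1]
    - [0,0,-0.227,-0.06,0.32,0,1]

```text
clock: 2.6
tool_pos: [0.5285, 0.2506, 0.321]
tcp_rot: [-0.0, -0.376, 0.927, 0.0]
wrist_force: [1.4, -0.1, -0.4]
grip_width: 1.002
gripper_force: 0.0
```

```bash
python3 -c "
from h import *
st();rows((.529,.252,.29),3,20);rows((.529,.252,.22),4,0,start=(np.array([.529,.252,.29]),244))"
```

```text
t2.60 p [0.5285 0.2506 0.321 ] psi 224.20 tilt [-0.0002  0.0001] q [ 0.14  0.55 -1.03  1.56  0.48  1.31  1.39] F [ 1.4 -0.1 -0.4] T [-0.02 -0.01  0.01] grip 1.002 0.0
[[0,0,-0.222,-0.0,0.0,0.1,1],[0,0,-0.222,-0.0,0.0,0.1,1],[0,0,-0.222,-0.0,0.0,0.1,1]]
[[0,0,0.0,-0.0,0.0,0.18,1],[0,0,0.0,-0.0,0.0,0.17,1],[0,0,0.0,-0.0,0.0,0.18,1],[0,0,0.0,-0.0,0.0,0.17,1]]
```

Call:
jog_arm:
  targets:
    - [0,0,-0.222,0,0,0.1,1]
    - [0,0,-0.222,-0.01,0,0.1,1]
    - [0,0,-0.222,0,0.01,0.1,1]
    - [0,0,0,0,0,0.18,1]
    - [0,0,0,0,0,0.17,1]

```text
clock: 3.02
tool_pos: [0.529, 0.2505, 0.2553]
tcp_rot: [-0.0, -0.529, 0.849, 0.0]
wrist_force: [0.2, -0.6, -0.2]
grip_width: 1.001
gripper_force: 0.0
```

Call:
jog_arm:
  targets:
    - [0,0,0,0,0,0.18,1]
    - [0,0,0,0,0,0.15,1]
    - [0,0,0,0,0,0,1]

```text
clock: 3.27
tool_pos: [0.5282, 0.2496, 0.2205]
tcp_rot: [-0.002, -0.529, 0.849, 0.0]
wrist_force: [-0.1, -0.6, 0.2]
grip_width: 0.998
gripper_force: 0.0
```

Call:
jog_arm:
  targets:
    - [0,0,0,0,0,0,-0.6]
    - [0,0,0,0,0,0,-0.6]
    - [0,0,0,0,0,0,-0.6]
    - [0,0,0,0,0,0,-0.6]
    - [0,0,0,0,0,0,-0.6]
  squeeze: 60

```text
clock: 3.68
tool_pos: [0.5291, 0.2508, 0.224]
tcp_rot: [0.0, -0.529, 0.849, 0.0]
wrist_force: [-10.9, -3.3, 15.5]
grip_width: 0.305
gripper_force: 61.0
```

Call:
jog_arm:
  targets:
    - [0,0,0,0,0,0,-0.6]
    - [0,0,0,0,0,0,-0.6]
    - [0,0,0,0,0,0,-0.6]
    - [0,0,0,0,0,0,-0.6]
    - [0,0,0,0,0,0,-0.6]

```text
clock: 4.1
tool_pos: [0.5296, 0.2508, 0.2242]
tcp_rot: [0.001, -0.529, 0.849, -0.0]
wrist_force: [1.4, -0.2, 5.5]
grip_width: 0.302
gripper_force: 58.1
```

Call:
jog_arm:
  targets:
    - [0,0,0,0,0,-0.06,-0.6]
    - [0,0,0,0,0,-0.1,-0.6]
    - [0,0,0,0,0,-0.15,-0.6]
    - [0,0,0,0,0,-0.2,-0.6]
    - [0,0,0,0,0,-0.25,-0.6]
  squeeze: 80

```text
clock: 4.52
tool_pos: [0.5286, 0.2502, 0.3001]
tcp_rot: [-0.001, -0.529, 0.849, 0.0]
wrist_force: [-0.1, 0.3, -2.6]
grip_width: 0.292
gripper_force: 78.2
```

Call:
jog_arm:
  targets:
    - [0,0,0,0,0,-0.2,-0.6]
    - [0,0,0,0,0,-0.1,-0.6]
    - [0,0,0,0,0,0,-0.6]
    - [0,0,0,0,0,0,-0.6]

```text
clock: 4.85
tool_pos: [0.529, 0.2504, 0.3291]
tcp_rot: [-0.0, -0.529, 0.849, -0.0]
wrist_force: [0.3, -0.6, -5.0]
grip_width: 0.297
gripper_force: 78.3
```

```bash
python3 - <<'E'
from h import *
st()
t=camera("top");s=camera("scene");cv2.imwrite("pics/top1.png",t);cv2.imwrite("pics/scene1.png",s)
a=cv2.resize(t[170:250,310:430],None,fx=4,fy=4,interpolation=cv2.INTER_CUBIC)
b=cv2.resize(s[120:220,300:380],None,fx=3.2,fy=3.2,interpolation=cv2.INTER_CUBIC)
cv2.imwrite("pics/lift.png",np.hstack([a,b]))
E
```

```text
t4.85 p [0.529  0.2504 0.3291] psi 243.85 tilt [-0.     -0.0002] q [ 0.18  0.57 -1.12  1.54  0.52  1.35  1.69] F [ 0.3 -0.6 -5. ] T [ 0.01 -0.03  0.02] grip 0.297 78.3
```

View pics/lift.png

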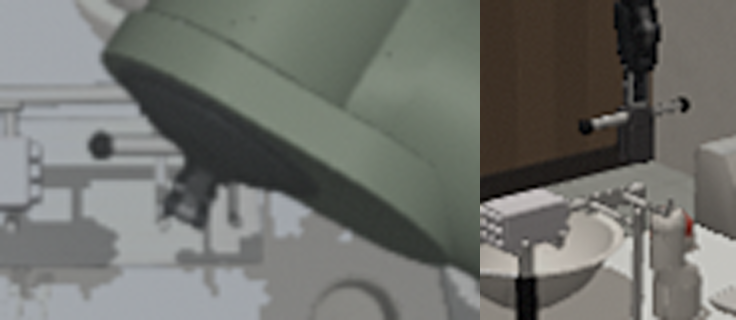

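The handle is held upright with its crossbar level: balls at lift (100,145) in the top view, and (585,127) and (684,104) in the scene view. Next I compute its yaw in the grip and the transfer.

```bash
python3 - <<'E'
from h import *
t=cv2.imread("pics/top1.png");s=cv2.imread("pics/scene1.png")
print(dark(t,(328,200,342,212),70),dark(s,(326,153,338,167),60),dark(s,(359,148,370,157),60))
L=tri((334.6,205.8),(332.4,159.3)); R=plane("scene",363.4,152,L[2]); m=(L+R)/2
print(L,R,m,"yaw",np.degrees(np.arctan2(-(L-R)[0],(L-R)[1])),np.linalg.norm(L-R))
rows((.5035,-.043,.329),10,0,True)
E
```

```text
[([334.79, 206.05], 19)] [([332.1, 159.45], 31), ([327.0, 162.71], 7)] [([363.33, 152.33], 9)]
[0.5303876  0.31875058 0.31341944] [0.53055241 0.17366381 0.31341944] [0.53047001 0.24620719 0.31341944] yaw 0.06508670335348694 0.145086868444564
[[0,0,0.0,0.26,-0.18,-0.0,1],[0,0,0.0,0.26,-0.17,-0.0,1],[0,0,0.0,0.27,-0.15,-0.0,1],[0,0,0.0,0.27,-0.13,-0.0,1],[0,0,0.0,0.28,-0.11,-0.0,1]]
[[0,0,0.0,0.28,-0.1,-0.0,1],[0,0,0.0,0.28,-0.08,-0.0,1],[0,0,0.0,0.28,-0.06,-0.0,1],[0,0,0.0,0.28,-0.05,-0.0,1],[0,0,0.0,0.28,-0.03,-0.0,1]]
```

Call:
jog_arm:
  targets:
    - [0,0,0,0.26,-0.18,0,-0.6]
    - [0,0,0,0.26,-0.17,0,-0.6]
    - [0,0,0,0.27,-0.15,0,-0.6]
    - [0,0,0,0.27,-0.13,0,-0.6]
    - [0,0,0,0.28,-0.11,0,-0.6]

```text
clock: 5.37
tool_pos: [0.5362, 0.0959, 0.3281]
tcp_rot: [-0.001, -0.529, 0.849, 0.0]
wrist_force: [0.9, 0.4, -2.6]
grip_width: 0.296
gripper_force: 78.6
```

Call:
jog_arm:
  targets:
    - [0,0,0,0.28,-0.1,0,-0.6]
    - [0,0,0,0.28,-0.08,0,-0.6]
    - [0,0,0,0.28,-0.06,0,-0.6]
    - [0,0,0,0.28,-0.05,0,-0.6]
    - [0,0,0,0.28,-0.03,0,-0.6]

```text
clock: 5.78
tool_pos: [0.5027, -0.0437, 0.3282]
tcp_rot: [-0.0, -0.529, 0.849, 0.001]
wrist_force: [1.2, 0.1, -2.5]
grip_width: 0.298
gripper_force: 78.5
```

Call:
jog_arm:
  targets:
    - [0,0,0,0,0,0,-0.6]
    - [0,0,0,0,0,0,-0.6]

```text
clock: 5.95
tool_pos: [0.5028, -0.044, 0.3283]
tcp_rot: [-0.001, -0.527, 0.85, 0.0]
wrist_force: [0.9, 0.4, -3.0]
grip_width: 0.296
gripper_force: 78.5
```

```bash
python3 - <<'E'
from h import *
st(); rows((.5035,-.043,.329),1,0)
t=camera("top");s=camera("scene");cv2.imwrite("pics/top2.png",t);cv2.imwrite("pics/scene2.png",s)
a=cv2.resize(t[190:250,420:520],None,fx=4,fy=4,interpolation=cv2.INTER_CUBIC)
b=cv2.resize(s[110:210,380:450],None,fx=5.6,fy=5.6,interpolation=cv2.INTER_CUBIC)
a=cv2.copyMakeBorder(a,0,560-240,0,0,cv2.BORDER_CONSTANT)
cv2.imwrite("pics/hover.png",np.hstack([a,b]))
E
```

```text
t5.95 p [ 0.5028 -0.044   0.3283] psi 243.67 tilt [-0.0007  0.0004] q [ 0.86  0.45 -1.21  1.74  0.44  1.27  2.23] F [ 0.9  0.4 -3. ] T [ 0.02 -0.04 -0.02] grip 0.296 78.5
[[0,0,0.0,-0.01,-0.0,-0.01,1]]
```

View pics/hover.png

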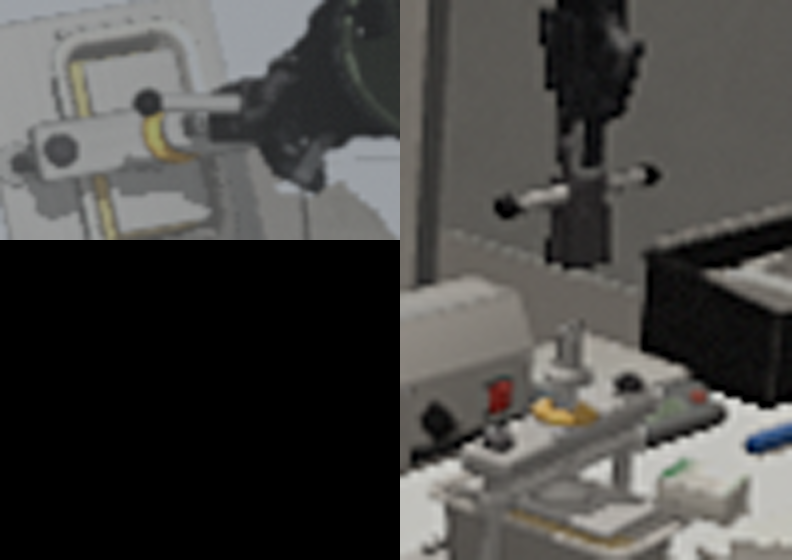

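The handle hovers over the screw: block bottom at hover (580,265), screw top at (571,325). I check the lateral alignment numerically.

```bash
python3 - <<'E'
from h import *
for z in(.181,.217,.262):print(z,px("scene",(.5035,-.043,z)),px("top",(.5035,-.043,z)))
s=cv2.imread("pics/scene2.png");t=cv2.imread("pics/top2.png")
print("balls",dark(s,(392,140,404,151),60),dark(s,(421,136,430,145),60),dark(t,(452,208,462,220),75))
# dark block edges per row (scene)
for v in(148,152,155): print(v,[u for u in range(400,425) if s[v,u].max()<70])
for v in range(166,172): print(v,s[v,402:420].mean(1).astype(int).tolist())
E
```

```text
0.181 [408.01984249 176.10737476] [466.73031889 221.67326554]
0.217 [408.6801434  167.57758156] [471.36230952 220.26471177]
0.262 [409.52169737 156.70635416] [477.60642691 218.36592228]
balls [([398.67, 146.53], 15)] [([424.3, 140.7], 10)] [([456.53, 215.37], 30)]
148 [400, 407, 408, 409, 410, 411, 412, 413, 414, 415, 416, 417]
152 [406, 407, 408, 409, 410, 411, 412, 413, 414, 415, 416, 417]
155 [406, 407, 408, 409, 410, 411, 412, 413, 414, 415, 416, 417, 423, 424]
166 [110, 95, 98, 99, 97, 97, 98, 98, 97, 98, 99, 98, 98, 98, 98, 97, 99, 98]
167 [115, 95, 96, 97, 98, 97, 96, 97, 107, 102, 78, 99, 97, 98, 97, 98, 98, 97]
168 [117, 98, 97, 98, 99, 97, 113, 122, 92, 95, 80, 96, 95, 96, 97, 98, 99, 98]
169 [117, 103, 96, 97, 97, 98, 101, 105, 103, 92, 101, 127, 97, 91, 94, 94, 96, 98]
170 [121, 111, 92, 94, 93, 86, 71, 92, 106, 91, 114, 156, 141, 136, 120, 97, 91, 93]
171 [122, 113, 104, 118, 136, 128, 69, 100, 94, 80, 118, 164, 159, 156, 149, 147, 146, 120]
```

Call:
jog_arm:
  targets:
    - [0,0,0,-0.01,0,0.12,-0.6]
    - [0,0,0,0,0,0.12,-0.6]
    - [0,0,0,0,0,0.12,-0.6]
    - [0,0,0,0,0,0.05,-0.6]
    - [0,0,0,0,0,0.02,-0.6]

```text
clock: 6.47
tool_pos: [0.5034, -0.0409, 0.2848]
tcp_rot: [-0.001, -0.529, 0.848, 0.001]
wrist_force: [0.1, -0.4, -3.0]
grip_width: 0.3
gripper_force: 78.6
```

Call:
jog_arm:
  targets:
    - [0,0,0,0,0,0.02,-0.6]
    - [0,0,0,0,0,0.02,-0.6]
    - [0,0,0,0,0,0.02,-0.6]
    - [0,0,0,0,0,0.02,-0.6]
    - [0,0,0,0,0,0.02,-0.6]

```text
clock: 6.88
tool_pos: [0.5051, -0.0408, 0.2776]
tcp_rot: [0.001, -0.529, 0.849, -0.001]
wrist_force: [0.1, -0.8, 21.7]
grip_width: 0.295
gripper_force: 81.7
```

```bash
python3 - <<'E'
from h import *
st()
L=(.5028,.024,.3141);print(px("top",L),px("scene",L))
E
```

```text
t6.88 p [ 0.5051 -0.0408  0.2776] psi 243.86 tilt [ 0.0013 -0.0009] q [ 0.82  0.5  -1.18  1.81  0.5   1.17  2.17] F [ 0.1 -0.8 21.7] T [-0.4  -0.48  0.  ] grip 0.295 81.7
[457.62807838 216.52383149] [398.29053711 146.70458073]
```

Call:
jog_arm:
  targets:
    - [0,0,0,0,0,-0.02,-0.6]
    - [0,0,0,0,0,-0.02,-0.6]
    - [0,0,0,0,0,0,-0.6]
    - [0,0,0,0,0,0,-0.6]

```text
clock: 7.22
tool_pos: [0.5042, -0.0414, 0.2806]
tcp_rot: [0.0, -0.529, 0.849, -0.0]
wrist_force: [1.9, -3.0, 1.4]
grip_width: 0.293
gripper_force: 79.4
```

```bash
python3 - <<'E'
from h import *
st()
t=camera("top");s=camera("scene");st();cv2.imwrite("pics/top3.png",t);cv2.imwrite("pics/scene3.png",s)
print("balls",dark(s,(390,150,404,170),60),dark(s,(418,146,432,160),60),dark(t,(440,208,462,226),75))
p,_,_=pose(); L=p+[0,.068,-.0142]; print(px("top",L),px("scene",L))
st()
E
```

```text
t7.22 p [ 0.5042 -0.0414  0.2806] psi 243.83 tilt [ 0.0002 -0.0003] q [ 0.82  0.49 -1.18  1.81  0.5   1.18  2.17] F [ 1.9 -3.   1.4] T [-0.83 -0.53  0.  ] grip 0.293 79.4
t7.32 p [ 0.5041 -0.0414  0.2804] psi 243.84 tilt [ 0.0001 -0.0002] q [ 0.82  0.49 -1.18  1.81  0.5   1.18  2.17] F [ 2.1 -3.2 -0. ] T [-1.05 -0.7   0.02] grip 0.294 79.1
balls [([397.42, 159.25], 12)] [([426.93, 155.78], 58)] [([449.57, 217.18], 28)]
[450.529768   218.23158777] [396.76390404 158.84912701]
t7.32 p [ 0.5041 -0.0414  0.2804] psi 243.84 tilt [ 0.0001 -0.0002] q [ 0.82  0.49 -1.18  1.81  0.5   1.18  2.17] F [ 2.1 -3.2 -0. ] T [-1.05 -0.7   0.02] grip 0.294 79.1
```

Call:
jog_arm:
  targets:
    - [0,0,0.222,0.005,-0.01,0,-0.6]
    - [0,0,0.222,0,0,0,-0.6]
    - [0,0,0.222,0,0,0,-0.6]
    - [0,0,0,0,0,0.02,-0.6]
    - [0,0,0,0,0,0.02,-0.6]

```text
clock: 7.73
tool_pos: [0.5064, -0.0414, 0.2782]
tcp_rot: [0.002, -0.373, 0.928, -0.001]
wrist_force: [2.9, -1.2, 10.3]
grip_width: 0.296
gripper_force: 78.9
```

Call:
jog_arm:
  targets:
    - [0,0,0,0,0,0.02,-0.6]
    - [0,0,0,0,0,0.02,-0.6]
    - [0,0,0,0,0,0,-0.6]

```text
clock: 7.98
tool_pos: [0.5049, -0.042, 0.2727]
tcp_rot: [0.0, -0.374, 0.928, -0.0]
wrist_force: [3.2, -5.7, -3.9]
grip_width: 0.296
gripper_force: 78.8
```

```bash
python3 -c "
from h import *
st()"
```

```text
t7.98 p [ 0.5049 -0.042   0.2727] psi 223.89 tilt [ 0.0004 -0.0004] q [ 0.77  0.46 -1.08  1.82  0.45  1.13  1.87] F [ 3.2 -5.7 -3.9] T [-1.46 -0.91  0.08] grip 0.296 78.8
```

It dropped in at yaw −20°. I ease the lateral load and continue down.

Call:
jog_arm:
  targets:
    - [0,0,0,0.005,-0.013,0.02,-0.6]
    - [0,0,0,0,0,0.03,-0.6]
    - [0,0,0,0,0,0.03,-0.6]
    - [0,0,0,0,0,0.03,-0.6]
    - [0,0,0,0,0,0.03,-0.6]

```text
clock: 8.4
tool_pos: [0.5051, -0.0435, 0.2579]
tcp_rot: [-0.0, -0.374, 0.928, 0.0]
wrist_force: [1.6, -4.0, 1.5]
grip_width: 0.299
gripper_force: 79.7
```

Call:
jog_arm:
  targets:
    - [0,0,0,0,0,0.03,-0.6]
    - [0,0,0,0,0,0.02,-0.6]
    - [0,0,0,0,0,0.02,-0.6]
    - [0,0,0,0,0,0.02,-0.6]
    - [0,0,0,0,0,0,-0.6]

```text
clock: 8.82
tool_pos: [0.5049, -0.0436, 0.2489]
tcp_rot: [-0.0, -0.374, 0.928, 0.0]
wrist_force: [0.7, -5.5, -3.4]
grip_width: 0.295
gripper_force: 79.2
```

```bash
python3 -c "
from h import *
st()"
```

```text
t8.82 p [ 0.5049 -0.0436  0.2489] psi 223.87 tilt [-0.0003  0.    ] q [ 0.75  0.49 -1.06  1.85  0.49  1.09  1.84] F [ 0.7 -5.5 -3.4] T [-1.36 -0.31  0.11] grip 0.295 79.2
```

Call:
jog_arm:
  targets:
    - [0,0,0,0.006,-0.006,0.015,-0.6]
    - [0,0,0,0,0,0.015,-0.6]
    - [0,0,0,0,0,0.01,-0.6]
    - [0,0,0,0,0,0,-0.6]

```text
clock: 9.15
tool_pos: [0.5061, -0.0434, 0.2477]
tcp_rot: [0.001, -0.374, 0.928, -0.001]
wrist_force: [-11.6, -4.6, 49.0]
grip_width: 0.292
gripper_force: 85.2
```

Call:
jog_arm:
  targets:
    - [0,0,0,0,0,0.015,-0.6]
    - [0,0,0,0,0,0.01,-0.6]
    - [0,0,0,0,0,0.01,-0.6]
    - [0,0,0,0,0,0,-0.6]

```text
clock: 9.48
tool_pos: [0.5075, -0.0423, 0.2464]
tcp_rot: [0.003, -0.374, 0.928, -0.001]
wrist_force: [-18.4, -1.8, 84.8]
grip_width: 0.298
gripper_force: 91.1
```

```bash
python3 -c "
from h import *
st()"
```

```text
t9.48 p [ 0.5075 -0.0423  0.2464] psi 223.88 tilt [ 0.003  -0.0014] q [ 0.75  0.5  -1.06  1.85  0.49  1.08  1.84] F [-18.4  -1.8  84.8] T [-0.23  4.07 -0.22] grip 0.298 91.1
```

Hard contact means it is seated on the shoulder, at handle z ≈ 0.182. I back off the push.

Call:
jog_arm:
  targets:
    - [0,0,0,0,0,-0.03,-0.6]
    - [0,0,0,0,0,-0.03,-0.6]
    - [0,0,0,0,0,0,-0.6]
    - [0,0,0,0,0,0,-0.6]

```text
clock: 9.82
tool_pos: [0.505, -0.0437, 0.2476]
tcp_rot: [0.0, -0.374, 0.928, 0.0]
wrist_force: [0.6, 1.7, 2.2]
grip_width: 0.295
gripper_force: 81.5
```

```bash
python3 - <<'E'
from h import *
s=camera("scene");t=camera("top");st()
a=cv2.resize(s[130:210,370:450],None,fx=5,fy=5,interpolation=cv2.INTER_CUBIC)
b=cv2.resize(t[190:260,410:490],None,fx=5,fy=5,interpolation=cv2.INTER_CUBIC)
cv2.imwrite("pics/seat.png",np.hstack([a,cv2.copyMakeBorder(b,0,50,0,0,cv2.BORDER_CONSTANT)]))
E
```

```text
t9.92 p [ 0.5051 -0.0438  0.2476] psi 223.89 tilt [0.     0.0004] q [ 0.75  0.49 -1.06  1.85  0.49  1.09  1.84] F [-0.3  1.9  1.8] T [ 0.74  0.05 -0.02] grip 0.294 81.6
```

View pics/seat.png

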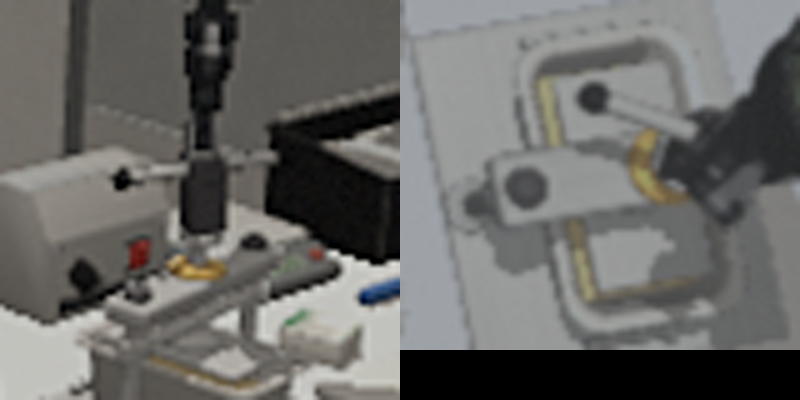

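The picture shows the socket on the shoulder (block bottom at seat (203,230)), upright. I start winding clockwise while following the screw down.

Call:
jog_arm:
  targets:
    - [0,0,0.2,0,0,0,-0.6]
    - [0,0,0.22,0,0,0.003,-0.6]
    - [0,0,0.22,0,0,0.003,-0.6]
    - [0,0,0.22,0,0,0.003,-0.6]
    - [0,0,0.22,0,0,0.003,-0.6]

```text
clock: 10.33
tool_pos: [0.5054, -0.0452, 0.2463]
tcp_rot: [0.0, -0.097, 0.995, -0.001]
wrist_force: [3.4, -6.1, -0.5]
grip_width: 0.294
gripper_force: 80.9
```

Call:
jog_arm:
  targets:
    - [0,0,0.22,0,0,0.003,-0.6]
    - [0,0,0.22,0,0,0.003,-0.6]
    - [0,0,0.22,0,0,0.003,-0.6]
    - [0,0,0.22,0,0,0.003,-0.6]
    - [0,0,0.22,0,0,0.003,-0.6]

```text
clock: 10.75
tool_pos: [0.5047, -0.0465, 0.2447]
tcp_rot: [-0.0, 0.19, 0.982, -0.002]
wrist_force: [-1.2, -12.3, 3.3]
grip_width: 0.294
gripper_force: 81.1
```

```bash
python3 -c "
from h import *
st()"
```

```text
t10.75 p [ 0.5047 -0.0465  0.2447] psi 158.07 tilt [-0.0003 -0.0016] q [ 0.57  0.41 -0.78  1.86  0.34  1.01  0.84] F [ -1.2 -12.3   3.3] T [-3.64  0.52  0.15] grip 0.294 81.1
```

A lateral force is building up because the handle axis sits about 3–4 mm off the TCP along the pads. I compensate by orbiting the TCP.

Call:
jog_arm:
  targets:
    - [0,0,0.22,-0.006,-0.014,0.003,-0.6]
    - [0,0,0.22,0,-0.004,0.003,-0.6]
    - [0,0,0.22,0,-0.004,0.003,-0.6]
    - [0,0,0.22,0,-0.004,0.003,-0.6]
    - [0,0,0.22,0,-0.004,0.003,-0.6]

```text
clock: 11.17
tool_pos: [0.5033, -0.0486, 0.2432]
tcp_rot: [-0.0, 0.461, 0.887, -0.001]
wrist_force: [-3.7, -7.9, 5.6]
grip_width: 0.293
gripper_force: 81.3
```

Call:
jog_arm:
  targets:
    - [0,0,0.22,0,-0.004,0.003,-0.6]
    - [0,0,0.22,0,-0.004,0.003,-0.6]
    - [0,0,0.22,0,-0.004,0.003,-0.6]
    - [0,0,0.22,0,-0.004,0.003,-0.6]
    - [0,0,0.22,0,-0.004,0.003,-0.6]

```text
clock: 11.58
tool_pos: [0.5013, -0.0489, 0.2417]
tcp_rot: [-0.0, 0.694, 0.72, -0.001]
wrist_force: [-4.9, -4.7, 6.3]
grip_width: 0.295
gripper_force: 81.3
```

```bash
python3 -c "
from h import *
st()"
```

```text
t11.58 p [ 0.5013 -0.0489  0.2417] psi 92.11 tilt [-0.0004 -0.0014] q [ 0.39  0.36 -0.53  1.88  0.22  0.96 -0.2 ] F [-4.9 -4.7  6.3] T [-1.41  1.61  0.04] grip 0.295 81.3
```

Call:
jog_arm:
  targets:
    - [0,0,0.22,-0.005,-0.009,0.003,-0.6]
    - [0,0,0.22,0,-0.004,0.003,-0.6]
    - [0,0,0.22,0,-0.004,0.003,-0.6]
    - [0,0,0.22,0,-0.004,0.003,-0.6]
    - [0,0,0.22,0,-0.004,0.003,-0.6]

```text
clock: 12.0
tool_pos: [0.4992, -0.0485, 0.2402]
tcp_rot: [-0.0, 0.87, 0.493, -0.001]
wrist_force: [-3.8, -2.5, 5.1]
grip_width: 0.294
gripper_force: 81.3
```

Call:
jog_arm:
  targets:
    - [0,0,0.22,0,-0.004,0.003,-0.6]
    - [0,0,0.22,0,-0.004,0.003,-0.6]
    - [0,0,0.22,0,-0.004,0.003,-0.6]
    - [0,0,0.22,0,-0.004,0.003,-0.6]
    - [0,0,0.22,0,-0.004,0.003,-0.6]

```text
clock: 12.42
tool_pos: [0.4979, -0.0469, 0.2388]
tcp_rot: [0.0, 0.974, 0.226, -0.001]
wrist_force: [-2.8, -0.8, 5.4]
grip_width: 0.296
gripper_force: 81.4
```

Call:
jog_arm:
  targets:
    - [0,0,0.22,0,-0.004,0.003,-0.6]
    - [0,0,0.22,0,-0.004,0.003,-0.6]
    - [0,0,0.22,0,-0.004,0.003,-0.6]
    - [0,0,0.22,0,-0.004,0.003,-0.6]
    - [0,0,0.22,0,-0.004,0.003,-0.6]

```text
clock: 12.83
tool_pos: [0.4976, -0.0449, 0.2374]
tcp_rot: [0.0, 0.998, -0.06, -0.001]
wrist_force: [-2.6, -0.8, 6.2]
grip_width: 0.296
gripper_force: 81.5
```

```bash
python3 -c "
from h import *
st()"
```

```text
t12.83 p [ 0.4976 -0.0449  0.2374] psi -6.86 tilt [ 0.0003 -0.0006] q [ 0.11  0.32 -0.18  1.91  0.07  0.92 -1.79] F [-2.6 -0.8  6.2] T [-0.32  0.83 -0.  ] grip 0.296 81.5
```

Call:
jog_arm:
  targets:
    - [0,0,0.22,-0.002,-0.004,0.003,-0.6]
    - [0,0,0.22,0,-0.004,0.003,-0.6]
    - [0,0,0.22,0,-0.004,0.003,-0.6]
    - [0,0,0.22,0,-0.004,0.003,-0.6]
    - [0,0,0.22,0,-0.004,0.003,-0.6]

```text
clock: 13.25
tool_pos: [0.4983, -0.0429, 0.236]
tcp_rot: [0.0, 0.94, -0.341, -0.0]
wrist_force: [-0.4, -0.9, 6.2]
grip_width: 0.293
gripper_force: 81.6
```

Call:
jog_arm:
  targets:
    - [0,0,0,0,0,0,-0.6]
    - [0,0,0,0,0,0,1]
    - [0,0,0,0,0,0,1]
    - [0,0,0,0,0,0,1]
    - [0,0,0,0,0,0,1]

```text
clock: 13.67
tool_pos: [0.4984, -0.0428, 0.2359]
tcp_rot: [0.0, 0.941, -0.338, -0.0]
wrist_force: [-0.5, 1.0, 0.9]
grip_width: 0.85
gripper_force: 0.0
```

Call:
jog_arm:
  targets:
    - [0,0,0,0,0,0,1]
    - [0,0,0,0,0,0,1]
    - [0,0,0,0,0,-0.1,1]
    - [0,0,0,0,0,-0.15,1]
    - [0,0,0,0,0,-0.15,1]

```text
clock: 14.08
tool_pos: [0.4984, -0.0428, 0.2771]
tcp_rot: [0.0, 0.941, -0.338, -0.0]
wrist_force: [-0.2, -0.2, 0.1]
grip_width: 1.0
gripper_force: 0.0
```

```bash
python3 -c "
from h import *
st();rows((.5017,-.046,.276),27,180)"
```

```text
t14.08 p [ 0.4984 -0.0428  0.2771] psi -39.53 tilt [ 0.0001 -0.0002] q [ 0.02  0.27 -0.06  1.86  0.02  1.01 -2.31] F [-0.2 -0.2  0.1] T [ 0.03 -0.02 -0.08] grip 1.000 0.0
[[0,0,-0.222,0.0,0.0,0.0,1],[0,0,-0.222,0.0,0.0,0.0,1],[0,0,-0.222,0.0,0.0,0.0,1],[0,0,-0.222,0.0,0.0,0.0,1],[0,0,-0.222,0.0,0.0,0.0,1]]
[[0,0,-0.222,0.0,0.0,0.0,1],[0,0,-0.222,0.0,0.0,0.0,1],[0,0,-0.222,0.0,0.0,0.0,1],[0,0,-0.222,0.0,0.0,0.0,1],[0,0,-0.222,0.0,0.0,0.0,1]]
[[0,0,-0.222,0.0,0.0,0.0,1],[0,0,-0.222,0.0,0.0,0.0,1],[0,0,-0.222,0.0,0.0,0.0,1],[0,0,-0.222,-0.0,0.0,0.0,1],[0,0,-0.222,-0.0,0.0,0.0,1]]
[[0,0,-0.222,-0.0,0.0,0.0,1],[0,0,-0.222,-0.0,0.0,0.0,1],[0,0,-0.222,-0.0,0.0,0.0,1],[0,0,-0.222,-0.0,0.0,0.0,1],[0,0,-0.222,-0.0,0.0,0.0,1]]
[[0,0,-0.222,-0.0,0.0,0.0,1],[0,0,-0.222,-0.0,0.0,0.0,1],[0,0,-0.222,-0.0,0.0,0.0,1],[0,0,-0.222,-0.0,0.0,0.0,1],[0,0,-0.222,-0.0,0.0,0.0,1]]
[[0,0,-0.222,-0.0,0.0,0.0,1],[0,0,-0.222,-0.0,0.0,0.0,1]]
```

Call:
jog_arm:
  targets:
    - [0,0,-0.222,0.037,0,0,1]
    - [0,0,-0.222,0,0,0,1]
    - [0,0,-0.222,0,0,0,1]
    - [0,0,-0.222,0,0,0,1]
    - [0,0,-0.222,0,0,0,1]

```text
clock: 14.5
tool_pos: [0.5015, -0.0451, 0.2769]
tcp_rot: [0.0, 0.999, -0.051, 0.0]
wrist_force: [-0.2, 0.8, -0.0]
grip_width: 1.0
gripper_force: 0.0
```

Call:
jog_arm:
  targets:
    - [0,0,-0.222,0,0,0,1]
    - [0,0,-0.222,0,0,0,1]
    - [0,0,-0.222,0,0,0,1]
    - [0,0,-0.222,0,0,0,1]
    - [0,0,-0.222,0,0,0,1]

```text
clock: 14.92
tool_pos: [0.5015, -0.0452, 0.2769]
tcp_rot: [0.0, 0.972, 0.237, 0.0]
wrist_force: [-0.1, 0.1, -0.4]
grip_width: 1.0
gripper_force: 0.0
```

Call:
jog_arm:
  targets:
    - [0,0,-0.222,0,0,0,1]
    - [0,0,-0.222,0,0,0,1]
    - [0,0,-0.222,0,0,0,1]
    - [0,0,-0.222,0,0,0,1]
    - [0,0,-0.222,0,0,0,1]

```text
clock: 15.33
tool_pos: [0.5014, -0.0452, 0.2769]
tcp_rot: [0.0, 0.863, 0.505, 0.0]
wrist_force: [0.0, -0.1, 0.0]
grip_width: 0.999
gripper_force: 0.0
```

Call:
jog_arm:
  targets:
    - [0,0,-0.222,0,0,0,1]
    - [0,0,-0.222,0,0,0,1]
    - [0,0,-0.222,0,0,0,1]
    - [0,0,-0.222,0,0,0,1]
    - [0,0,-0.222,0,0,0,1]

```text
clock: 15.75
tool_pos: [0.5015, -0.0452, 0.2769]
tcp_rot: [0.0, 0.682, 0.731, 0.0]
wrist_force: [-0.3, -1.4, -0.4]
grip_width: 1.004
gripper_force: 0.0
```

Call:
jog_arm:
  targets:
    - [0,0,-0.222,0,0,0,1]
    - [0,0,-0.222,0,0,0,1]
    - [0,0,-0.222,0,0,0,1]
    - [0,0,-0.222,0,0,0,1]
    - [0,0,-0.222,0,0,0,1]

```text
clock: 16.17
tool_pos: [0.5015, -0.0453, 0.2769]
tcp_rot: [0.0, 0.444, 0.896, -0.0]
wrist_force: [-0.3, 0.0, 0.1]
grip_width: 1.0
gripper_force: 0.0
```

Call:
jog_arm:
  targets:
    - [0,0,-0.222,0,0,0,1]
    - [0,0,-0.222,0,0,0,1]
    - [0,0,0,0,0,0,1]
    - [0,0,0,0,0,0,1]

```text
clock: 16.5
tool_pos: [0.5014, -0.0454, 0.2766]
tcp_rot: [0.0, 0.342, 0.94, -0.0]
wrist_force: [0.0, 0.3, 0.2]
grip_width: 1.003
gripper_force: 0.0
```

```bash
python3 - <<'E'
from h import *
s=camera("scene");t=camera("top");st();rows((.5014,-.045,.237),4,0)
a=cv2.resize(s[130:210,370:450],None,fx=5,fy=5,interpolation=cv2.INTER_CUBIC)
b=cv2.resize(t[190:260,410:490],None,fx=5,fy=5,interpolation=cv2.INTER_CUBIC)
cv2.imwrite("pics/regrip.png",np.hstack([a,cv2.copyMakeBorder(b,0,50,0,0,cv2.BORDER_CONSTANT)]))
E
```

```text
t16.60 p [ 0.5014 -0.0452  0.2764] psi 140.06 tilt [ 0.0002 -0.0001] q [ 0.47  0.33 -0.63  1.84  0.22  1.05  0.63] F [-0.6  0.2  0.1] T [0.04 0.   0.04] grip 0.997 0.0
[[0,0,0.0,0.0,0.0,0.1,1],[0,0,0.0,0.0,0.0,0.1,1],[0,0,0.0,0.0,0.0,0.1,1],[0,0,0.0,0.0,0.0,0.1,1]]
```

View pics/regrip.png

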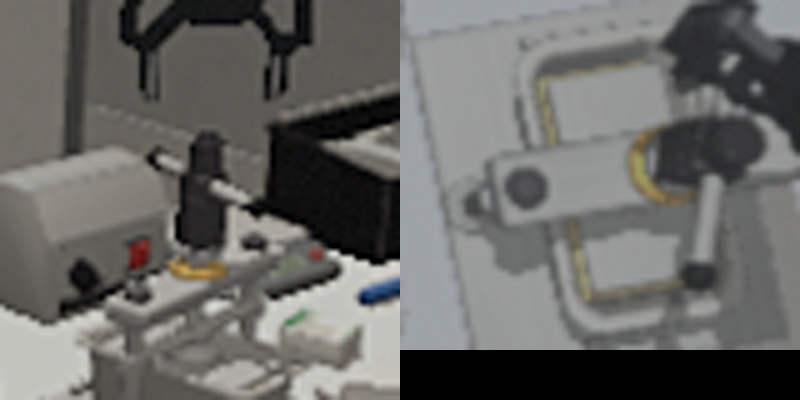

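The handle stands upright on the screw, with the grip at regrip (205,145) and the crossbar running towards the robot in the top view. I regrip and wind on.

Call:
jog_arm:
  targets:
    - [0,0,0,0,0,0.1,1]
    - [0,0,0,0,0,0.1,1]
    - [0,0,0,0,0,0.1,1]
    - [0,0,0,0,0,0.09,1]
    - [0,0,0,0,0,0,1]

```text
clock: 17.02
tool_pos: [0.5004, -0.0451, 0.2349]
tcp_rot: [-0.001, 0.34, 0.941, -0.0]
wrist_force: [-0.2, -0.5, -0.4]
grip_width: 0.999
gripper_force: 0.0
```

Call:
jog_arm:
  targets:
    - [0,0,0,0,0,0,-0.6]
    - [0,0,0,0,0,0,-0.6]
    - [0,0,0,0,0,0,-0.6]
    - [0,0,0,0,0,0,-0.6]
    - [0,0,0,0,0,0,-0.6]

```text
clock: 17.43
tool_pos: [0.5015, -0.0452, 0.2375]
tcp_rot: [0.0, 0.34, 0.941, -0.0]
wrist_force: [-5.0, -3.1, 20.7]
grip_width: 0.306
gripper_force: 62.0
```

Call:
jog_arm:
  targets:
    - [0,0,0,0,0,0,-0.6]
    - [0,0,0,0,0,0,-0.6]
    - [0,0,0,0,0,0,-0.6]

```text
clock: 17.68
tool_pos: [0.5016, -0.0453, 0.2377]
tcp_rot: [0.0, 0.34, 0.941, -0.0]
wrist_force: [-1.6, -1.2, 6.8]
grip_width: 0.296
gripper_force: 78.3
```

Call:
jog_arm:
  targets:
    - [0,0,0.22,0,0,0.003,-0.6]
    - [0,0,0.22,0,0,0.003,-0.6]
    - [0,0,0.22,0,0,0.003,-0.6]
    - [0,0,0.22,0,0,0.003,-0.6]
    - [0,0,0.22,0,0,0.003,-0.6]

```text
clock: 18.1
tool_pos: [0.5019, -0.045, 0.2365]
tcp_rot: [0.001, 0.595, 0.804, 0.0]
wrist_force: [-1.6, 0.4, 8.7]
grip_width: 0.293
gripper_force: 78.5
```

```bash
python3 -c "
from h import *
st()"
```

```text
t18.10 p [ 0.5019 -0.045   0.2365] psi 106.96 tilt [0.0007 0.0005] q [ 0.36  0.36 -0.49  1.89  0.21  0.94  0.07] F [-1.6  0.4  8.7] T [ 0.11  0.16 -0.  ] grip 0.293 78.5
```

Call:
jog_arm:
  targets:
    - [0,0,0.22,0,0,0.003,-0.6]
    - [0,0,0.22,0,0,0.003,-0.6]
    - [0,0,0.22,0,0,0.003,-0.6]
    - [0,0,0.22,0,0,0.003,-0.6]
    - [0,0,0.22,0,0,0.003,-0.6]

```text
clock: 18.52
tool_pos: [0.5021, -0.0452, 0.235]
tcp_rot: [0.001, 0.799, 0.602, 0.001]
wrist_force: [-0.3, -0.8, 8.3]
grip_width: 0.296
gripper_force: 78.4
```

Call:
jog_arm:
  targets:
    - [0,0,0.22,0,0,0.003,-0.6]
    - [0,0,0.22,0,0,0.003,-0.6]
    - [0,0,0.22,0,0,0.003,-0.6]
    - [0,0,0.22,0,0,0.003,-0.6]
    - [0,0,0.22,0,0,0.003,-0.6]

```text
clock: 18.93
tool_pos: [0.5023, -0.0455, 0.2336]
tcp_rot: [0.001, 0.937, 0.35, 0.001]
wrist_force: [0.5, -3.0, 8.5]
grip_width: 0.299
gripper_force: 78.5
```

```bash
python3 -c "
from h import *
st()"
```

```text
t18.93 p [ 0.5023 -0.0455  0.2336] psi 40.95 tilt [0.0007 0.0011] q [ 0.17  0.33 -0.25  1.9   0.1   0.91 -0.99] F [ 0.5 -3.   8.5] T [-1.01 -0.3   0.06] grip 0.299 78.5
```

Call:
jog_arm:
  targets:
    - [0,0,0.2,0,0,0.003,-0.6]
    - [0,0,0.2,0,0,0.003,-0.6]
    - [0,0,0.1,0,0,0.001,-0.6]

```text
clock: 19.18
tool_pos: [0.5023, -0.0457, 0.2329]
tcp_rot: [0.001, 0.975, 0.224, 0.001]
wrist_force: [1.0, -4.6, 10.1]
grip_width: 0.293
gripper_force: 78.5
```

```bash
python3 -c "
from h import *
st()"
```

```text
t19.18 p [ 0.5023 -0.0457  0.2329] psi 25.92 tilt [0.0008 0.0012] q [ 0.13  0.33 -0.2   1.91  0.08  0.91 -1.23] F [ 1.  -4.6 10.1] T [-1.38 -0.29  0.05] grip 0.293 78.5
```

Call:
jog_arm:
  targets:
    - [0,0,0.15,-0.004,0.007,0.002,-0.6]
    - [0,0,0.15,0,0,0.002,-0.6]

```text
clock: 19.35
tool_pos: [0.5022, -0.0462, 0.2326]
tcp_rot: [0.0, 0.989, 0.148, 0.001]
wrist_force: [-0.2, -2.7, 10.3]
grip_width: 0.293
gripper_force: 78.6
```

```bash
python3 -c "
from h import *
st()"
```

```text
t19.35 p [ 0.5022 -0.0462  0.2326] psi 17.07 tilt [0.0004 0.0013] q [ 0.1   0.33 -0.16  1.91  0.07  0.91 -1.37] F [-0.2 -2.7 10.3] T [-0.81 -0.12  0.04] grip 0.293 78.6
```

Call:
jog_arm:
  targets:
    - [0,0,0.15,0,0,0.002,-0.6]
    - [0,0,0.15,0,0,0.002,-0.6]

```text
clock: 19.52
tool_pos: [0.5022, -0.0464, 0.2322]
tcp_rot: [0.0, 0.998, 0.07, 0.001]
wrist_force: [0.1, -2.6, 10.6]
grip_width: 0.295
gripper_force: 78.7
```

```bash
python3 -c "
from h import *
st()"
```

```text
t19.52 p [ 0.5022 -0.0464  0.2322] psi 8.06 tilt [0.0004 0.0012] q [ 0.08  0.33 -0.13  1.91  0.06  0.9  -1.51] F [ 0.1 -2.6 10.6] T [-1.05 -0.06  0.05] grip 0.295 78.7
```

Call:
jog_arm:
  targets:
    - [0,0,0.15,0,0,0.002,-0.6]
    - [0,0,0.15,0,0,0.002,-0.6]

```text
clock: 19.68
tool_pos: [0.5021, -0.0464, 0.232]
tcp_rot: [0.0, 1.0, -0.008, 0.001]
wrist_force: [-3.0, -3.2, 19.6]
grip_width: 0.291
gripper_force: 79.9
```

```bash
python3 -c "
from h import *
st()"
```

```text
t19.68 p [ 0.5021 -0.0464  0.232 ] psi -0.93 tilt [0.0004 0.0012] q [ 0.05  0.33 -0.1   1.91  0.04  0.9  -1.65] F [-3.  -3.2 19.6] T [-1.17  0.7   0.63] grip 0.291 79.9
```

Torque jumped to 0.63 N·m, which marks the stop. I confirm with one small extra turn.

Call:
jog_arm:
  targets:
    - [0,0,0.1,0,0,-0.005,-0.6]
    - [0,0,0.05,0,0,0,-0.6]
    - [0,0,0,0,0,0,-0.6]

```text
clock: 19.93
tool_pos: [0.5019, -0.0465, 0.2321]
tcp_rot: [0.001, 0.999, -0.046, 0.001]
wrist_force: [-0.2, -4.8, 9.8]
grip_width: 0.296
gripper_force: 79.1
```

```bash
python3 -c "
from h import *
st()"
```

```text
t19.93 p [ 0.5019 -0.0465  0.2321] psi -5.28 tilt [0.0005 0.0009] q [ 0.04  0.33 -0.08  1.91  0.04  0.9  -1.72] F [-0.2 -4.8  9.8] T [-1.36  0.25  0.71] grip 0.296 79.1
```

Call:
jog_arm:
  targets:
    - [0,0,0,0,0,0,1]
    - [0,0,0,0,0,0,1]
    - [0,0,0,0,0,0,1]
    - [0,0,0,0,0,0,1]
    - [0,0,0,0,0,0,1]

```text
clock: 20.35
tool_pos: [0.5013, -0.0459, 0.2311]
tcp_rot: [-0.0, 0.999, -0.045, -0.0]
wrist_force: [-0.0, -0.3, -0.0]
grip_width: 0.976
gripper_force: 0.0
```

Call:
jog_arm:
  targets:
    - [0,0,0,0,0,0,1]
    - [0,0,0,0,0,-0.1,1]
    - [0,0,0,0,0,-0.25,1]
    - [0,0,0,0,0,-0.3,1]
    - [0,0,0,0,0,-0.3,1]

```text
clock: 20.77
tool_pos: [0.5009, -0.0459, 0.328]
tcp_rot: [-0.0, 0.999, -0.045, -0.0]
wrist_force: [0.1, 0.4, -0.5]
grip_width: 0.998
gripper_force: 0.0
```

Call:
jog_arm:
  targets:
    - [0,0,0,0,0,-0.2,1]
    - [0,0,0,0,0,0,1]
    - [0,0,0,0,0,0,1]

```text
clock: 21.02
tool_pos: [0.5016, -0.0459, 0.3475]
tcp_rot: [-0.0, 0.999, -0.045, 0.001]
wrist_force: [-0.3, 0.4, -0.5]
grip_width: 0.998
gripper_force: 0.0
```

```bash
python3 - <<'E'
from h import *
s=camera("scene");t=camera("top");st()
a=cv2.resize(s[130:210,300:450],None,fx=5,fy=5,interpolation=cv2.INTER_CUBIC)
cv2.imwrite("pics/end.png",a)
E
```

```text
t21.12 p [ 0.5009 -0.0459  0.3458] psi -5.20 tilt [ 0.     -0.0004] q [ 0.04  0.22 -0.08  1.75  0.02  1.17 -1.71] F [-0.7  0.  -0.4] T [-0.02  0.06 -0.01] grip 1.004 0.0
```

View pics/end.png

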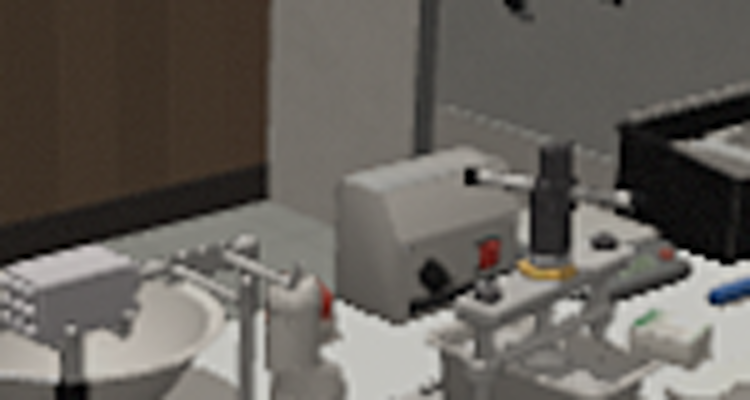

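The handle stands straight on the screw at end (552,205), low on the beam. The mallet still hangs at (70,290) and the gripper is clear, so I hand in.

```bash
python3 -c "
from rig import r
print(r.close_job())"
```

```text
the job is handed in; nothing more can be done
None
```

The job is handed in at about 21 s: I lifted the T-handle off, seated it on the screw and wound it about 400° clockwise to the stop, shown by a torque jump from about 0.05 to 0.7 N·m. The last picture shows it standing straight with the mallet still hanging and the gripper clear. I did not re-measure the ramekin, shaker or ring mould, and no verdict came back.

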